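# Turn the shower's ring-bound sign to free

## Task

The outdoor shower is free again: on the ring-bound sign with the red leaf, take the leaf by its cork toggle and turn it right over across the rings, so that it lies flat on the other side with its green face up, and let go. Leave the similar sign with the blue leaf as it is.

Things in the scene. Friction and masses are not known exactly. Their poses are not given: they have to be found in the camera images.
- shower_board: Dark teak stand of the shower sign: 100 (x) x 210 (y) x 54 mm high, screwed to the bench, three steel rings across its middle, the red leaf lying on its +y half, the toggle overhanging that end. Origin: centre of its underside, on the bench; z up. The ring hinge line runs along its x axis, 60 mm above the origin.
- shower_leaf (a joint): Stiff red leaf on the rings: 90 mm along the hinge, reaching 6 to 108 mm from the hinge line, 4 mm thick, 60 to 130 g. Rad: 0 = flat on the stand's +y side, red face (white bar) up; pi/2 = upright; pi = flat on the -y side, green face (white disc) up. Stops at 0 and pi. Swings freely, lightly damped, and falls to the side it leans to.
- shower_toggle (a point): Centre of that leaf's toggle: cork cylinder 20 mm in diameter, 30 mm long parallel to the hinge, on a thin stem 32 mm past the leaf's edge, 140 mm from the hinge line. Pinched from above on its two flat ends it turns between the fingers as the leaf swings, so the gripper can point down throughout. Axes: the stand's at joint 0; they turn with the leaf.
- bath_leaf (a joint): Leaf of the bystander sign: same stand, leaf, toggle and joint meaning, but blue (white square) on top, yellow below; at 0, to stay there. The signs stand left and right, about 0.4 m apart, and may change places. Beyond them are a soap dispenser, tumbler, dish and comb, under 180 mm tall, clear of the work.

How it is judged (in metres and radians):
At the end, for the whole second after the job is handed in: The red leaf has been turned over and lies at rest within 10 degrees of flat on the other side, green face up, and the blue leaf lies within 10 degrees of where it was (value of joint shower_leaf above 2.967 rad and velocity of joint shower_leaf between -0.1 and 0.1 rad/s and value of joint bath_leaf below 0.175 rad); the robot touches nothing.
It fails at once if the blue leaf is lifted more than 20 degrees (value of joint bath_leaf above 0.35 rad).
It also fails if it takes over 43 s, if anything falls off the work surface, if the arm or the gripper's body presses on something with over 40 N, if the wrist force passes 120 N, or if a joint passes its speed limit or range.

## Robot

A 6-joint arm with a two-finger parallel gripper is mounted at the origin on the work surface. World frame = base frame: x ahead of the robot, y to its left, z up, the work surface at z = 0. Lengths are in mm, angles in rad, forces in N, time in s.
With the tool pointing down it reaches from about 400 to 925 mm from the base axis. Payload 12.5 kg.
Tool frame: the origin (TCP) lies midway between the tips of the shut fingers; the grasp point (between the pads) lies 19 mm behind it (env.grip_depth is the distance from the TCP to the grasp point, in mm); z points along the fingers, y is the line along which they close (so a half turn about z gives the same grasp; the last joint's range is limited). The gripper opens to 95 mm and grips with 3 to 60 N. Pads are 20 mm wide; open, the fingers measure 119 mm over their backs; the gripper's body (75 mm by 180 mm) begins 59 mm behind the grasp point.
Start: joints at [-1.313, 0.491, 1.559, -0, 1.092, -0.106], TCP at [222.416, -584.104, 214.661] pointing down, gripper open.
Joint ranges: [-3.1, 3.1], [-0.84, 2.19], [0.05, 2.79], [-1.13, 4.28], [0.06, 2.93], [-2.69, 2.69]. Speed limits (rad/s): [2.22, 2.22, 2.79, 3.14, 3.14, 3.14].

## Interface

Orientations are given as [roll, pitch, yaw] about the fixed x, y, z axes, in that order (R = Rz(yaw) Ry(pitch) Rx(roll)).
In Python, from cell import monitor, viewer, order, env gives the robot as it stands.
- The arm moves only by the tool move_arm, never from a script. Its argument "moves" is one flat list of numbers, 4 for each row, row after row: the shift along the tool's x, y, z normalised to -1 to 1, where 1 is 0.15 m, then the turn about the tool's z normalised to -1 to 1, where 1 is pi/2 rad. A call has 1 to 10 rows; each row shifts and turns the commanded pose from where the row before left it, along the tool's axes as they then stand; what a row does not reach is not made up. A row lasts 1/8 s, in which the tool goes at most 62.5 mm and 10.7 degrees, less where a joint would pass 70% of its speed; a pose out of reach is approached as far as the arm can. A call with a number of a shift or a turn outside -1 to 1 is refused whole. A call with a gripper value outside its range is refused whole. "claw" is the finger opening in mm, from 0 to 95.1, set as the call begins (left out, the last holds). The fingers move at their own pace and stop on an object; the grip force is fixed at half the most. Time passes only in rows, so rows that do not move let the fingers close. It gives the time, the measured TCP pose, the force, the opening and the grip force at its end, in the units of the state.
- monitor.state(): the state, without advancing time (a new reading comes with each control period).
- viewer.read_camera(name): name is "scene" or "top"; returns the picture (420x560x3 uint8, red, green, blue); there is no depth.
- viewer.camera_info(name): a dict with "K" (3x3 intrinsics, pixels), "camera_from_world" (4x4, takes a point from world to camera coordinates). Camera axes: x right, y down, z forward; pixel columns grow to the right and rows downward; lengths in mm; the calibration is good to about 2 mm. A picture is of the moment at which its call begins. camera_info takes no time and is no camera call.
- order.job_done(): hands the job in; it is judged then, once.
The state is a dict: "t": time; "joints": joint angles; "qvel": joint speeds; "tau": joint torques, N m; "eef_pos": TCP position; "tcp_rot": TCP orientation; "ft_force": force on the tool from outside, world axes, zero at the start; "moment": the same for the moment, N m; "opening": opening from 0.0 (shut) to 1.0 (fully open); "grip_force": force on a finger pad.
Only numpy, scipy, OpenCV 4.12 (cv2) and the standard library are available. Lean on these libraries where they do the work, as an engineer would, in place of code of your own. Each camera call takes 0.05 s, during which the arm holds its last target. There are 200 camera calls.

## Working session

There is one attempt and no reset: what is moved stays moved. The work goes in short steps, Python scripts to look and compute and a tool call to move; the robot and the scene stay as the last step left them, time stands still between calls to the robot, and variables do not carry over. Pictures are saved under pics/ and viewed, at most 10 in all, crops included, and the job is handed in when it is done.

Besides the shell and the picture viewer there is one more tool, called after "Call:" as name(argument=value, ...) on one line, values as JSON. move_arm: Moves the arm, as the interface text tells. Scaled input: -1 to 1 covers 0.15 m each way for a shift and pi/2 rad each way for a turn. Its arguments: {"type":"object","properties":{"moves":{"type":"array"},"claw":{"type":"number"}},"required":["moves"]}

```bash
mkdir -p pics; python3 - <<'E'
from cell import monitor, viewer, order, env
import cv2,numpy as np
s=monitor.state();print(s)
for n in("scene","top"):
    im=viewer.read_camera(n);cv2.imwrite(f"pics/{n}0.png",im[:,:,::-1])
    i=viewer.camera_info(n);print(n,np.round(i["K"],1).tolist(),np.round(i["camera_from_world"],3).tolist())
E
```

```text
{'t': 0.0, 'joints': array([-1.31259589e+00,  4.91569806e-01,  1.55948279e+00, -3.75322983e-05,
        1.09171705e+00, -1.05595231e-01]), 'qvel': array([ 9.87970391e-04, -2.34940255e-04,  3.16566182e-04, -3.93910704e-04,
        4.88364250e-05, -1.15461662e-03]), 'tau': array([ 6.36612094e-05, -6.12653089e+01, -2.58186418e+01,  6.93809101e-02,
        4.82913991e-02, -1.11916006e-04]), 'eef_pos': array([ 222.33723084, -583.83106613,  214.04390961]), 'tcp_rot': array([-3.14041870e+00, -9.09536292e-05,  3.63812931e-01]), 'ft_force': array([-0.80647458,  0.4025665 , -0.28986292]), 'moment': array([-0.05823471, -0.01474691, -0.02578329]), 'grip_force': 0.0, 'opening': 0.9990735989979351}
scene [[423.2, 0.0, 271.7], [0.0, 423.2, 203.7], [0.0, 0.0, 1.0]] [[0.748, 0.664, 0.001, -437.427], [0.359, -0.402, -0.842, -86.564], [-0.559, 0.63, -0.539, 1070.392], [0.0, 0.0, 0.0, 1.0]]
top [[491.9, 0.0, 283.3], [0.0, 491.9, 212.6], [0.0, 0.0, 1.0]] [[0.005, -1.0, 0.003, 64.803], [-0.995, -0.005, -0.096, 505.044], [0.096, -0.002, -0.995, 970.558], [0.0, 0.0, 0.0, 1.0]]
```

View pics/scene0.png

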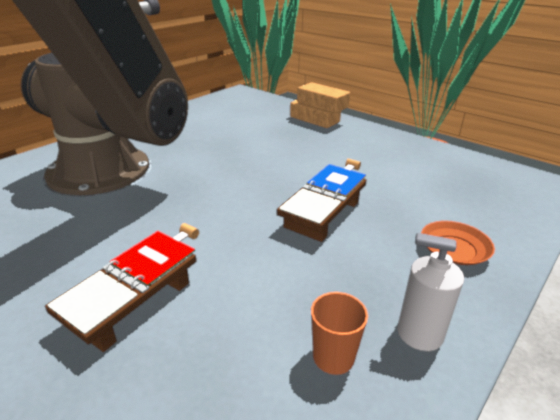

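View pics/top0.png

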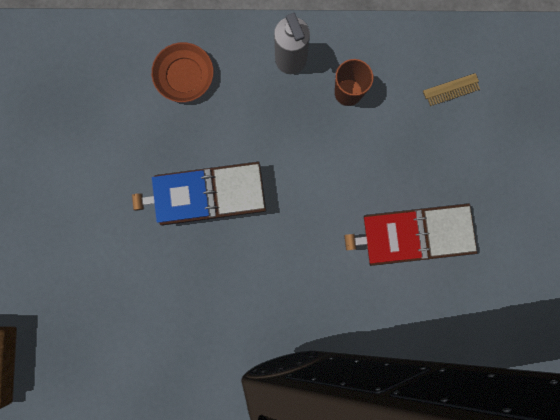

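The red sign is on the right: its toggle is near (351,242) in top and (189,231) in scene, and the red leaf is centred near (393,238) in top. The blue sign's toggle is near (137,201) in top.

```bash
cat > h.py <<'E'
import cv2,numpy as np
from cell import monitor, viewer
def cams():
    return {n:viewer.camera_info(n) for n in("scene","top")}
def ray(i,uv):
    T=np.array(i["camera_from_world"]);R=T[:3,:3];c=-R.T@T[:3,3]
    d=R.T@np.linalg.inv(i["K"])@np.array([uv[0],uv[1],1.]);return c,d/np.linalg.norm(d)
def plane(i,uv,z):
    c,d=ray(i,uv);return c+d*(z-c[2])/d[2]
def tri(a,ua,b,ub):
    c1,d1=ray(a,ua);c2,d2=ray(b,ub)
    t=np.linalg.lstsq(np.c_[d1,-d2],c2-c1,rcond=None)[0]
    p,q=c1+t[0]*d1,c2+t[1]*d2;return (p+q)/2,np.linalg.norm(p-q)
def blob(im,lo,hi,box):
    h=cv2.cvtColor(im,cv2.COLOR_BGR2HSV);m=cv2.inRange(h,np.array(lo),np.array(hi))
    k=np.zeros_like(m);x0,y0,x1,y1=box;k[y0:y1,x0:x1]=m[y0:y1,x0:x1]
    c=max(cv2.findContours(k,cv2.RETR_EXTERNAL,cv2.CHAIN_APPROX_NONE)[0],key=cv2.contourArea)
    return c
E
python3 - <<'E'
from h import *
C=cams();I={n:cv2.imread(f"pics/{n}0.png") for n in C}
B={"scene":(175,220,205,245),"top":(340,230,360,255)};BR={"scene":(90,220,205,300),"top":(355,200,430,275)}
u={};r={}
for n in C:
    c=blob(I[n],(8,90,60),(22,255,255),B[n]);q=cv2.minAreaRect(c);u[n]=q[0];print(n,"cork",q,cv2.contourArea(c))
    k=blob(I[n],(0,200,100),(4,255,255),BR[n]);p=cv2.minAreaRect(k);print(" red",p)
    r[n]=cv2.approxPolyDP(cv2.convexHull(k),5,True)[:,0].astype(float);print(r[n].tolist())
print("toggle",tri(C["scene"],u["scene"],C["top"],u["top"]))
# corners: match each top corner to the scene corner with smallest ray gap at plausible height
for a in r["top"]:
    for b in r["scene"]:
        P,g=tri(C["scene"],b,C["top"],a)
        if g<12:print("corner",a,b,P.round(1),round(g,1))
    print("  z60",plane(C["top"],a,60).round(1))
# white page (far half) corners in top
k=blob(I["top"],(0,0,120),(60,60,255),(425,195,485,265));print("page",cv2.minAreaRect(k),plane(C["top"],cv2.minAreaRect(k)[0],54))
E
```

```text
scene cork ((188.80003356933594, 230.4000244140625), (17.8885440826416, 9.838699340820312), 26.56505012512207) 128.0
 red ((152.34649658203125, 255.61309814453125), (39.27824783325195, 71.69233703613281), 53.61565017700195)
[[192.0, 249.0], [148.0, 283.0], [114.0, 264.0], [157.0, 232.0]]
top cork ((349.7692565917969, 241.6538543701172), (15.13223648071289, 9.302604675292969), 82.87498474121094) 117.0
 red ((392.31231689453125, 236.9044189453125), (46.269134521484375, 51.234886169433594), 83.2901611328125)
[[414.0, 212.0], [420.0, 256.0], [370.0, 262.0], [365.0, 217.0]]
toggle (array([444.88520261, -62.41643586,  60.55400588]), np.float64(1.3974923986489676))
corner [414. 212.] [148. 283.] [ 503.4 -188.3   59.8] 1.1
corner [414. 212.] [157. 232.] [ 498.9 -162.2  138.6] 10.4
  z60 [ 503.7 -187.8   60. ]
corner [420. 256.] [114. 264.] [ 419.  -197.9   55. ] 2.6
  z60 [ 418.2 -197.6   60. ]
corner [370. 262.] [157. 232.] [ 405.7 -101.7   59.4] 2.1
  z60 [ 406.3 -100.7   60. ]
corner [365. 217.] [192. 249.] [492.3 -92.9  62.2] 3.0
  z60 [493.5 -92.   60. ]
page ((450.27996826171875, 230.45999145507812), (45.679100036621094, 44.830570220947266), 81.8698959350586) [ 468.35118419 -259.67299474   54.        ]
```

Call:
move_arm(moves=[0,0,0,-0.0937,0,0,0,-0.0937,0,0,0,-0.0937,0,0,0,-0.0937,0,0,0,-0.0937,0,0,0,-0.0937,0,0,0,-0.0937,0,0,0,-0.0937,0,0,0,-0.0937,0,0,0,0], claw=65)

```text
t: 1.35
eef_pos: [222.4, -584.0, 214.3]
tcp_rot: [-3.142, -0.001, 1.687]
ft_force: [-0.9, -0.0, 0.4]
opening: 0.684
grip_force: 0.0
```

Call:
move_arm(moves=[0.2,0.11,0,0,0.34,0.195,0,0,0.34,0.195,0,0,0.34,0.195,0,0,0.34,0.195,0,0,0.34,0.195,0,0,0.34,0.195,0,0,0.34,0.195,0,0,0.34,0.195,0,0,0.34,0.195,0,0])

```text
t: 2.6
eef_pos: [443.3, -63.8, 214.8]
tcp_rot: [3.141, 0.0, 1.684]
ft_force: [1.0, -0.8, 0.1]
opening: 0.686
grip_force: 0.0
```

Call:
move_arm(moves=[0.018,0.018,0.2,0,0,0,0.1,0,0,0,0,0,0,0,0,0])

```text
t: 3.1
eef_pos: [445.4, -62.9, 170.2]
tcp_rot: [3.141, 0.0, 1.687]
ft_force: [0.4, 0.2, 0.4]
opening: 0.688
grip_force: 0.0
```

Call:
move_arm(moves=[0,0,0.2,0,0,0,0.2,0,0,0,0.2,0,0,0,0.14,0,0,0,0.1,0,0,0,0,0,0,0,0,0])

```text
t: 3.98
eef_pos: [445.7, -62.9, 44.4]
tcp_rot: [3.14, 0.001, 1.688]
ft_force: [0.4, -1.1, 0.2]
opening: 0.683
grip_force: 0.0
```

```bash
python3 - <<'E'
from h import *
a=viewer.read_camera("scene")[180:320,90:290];b=viewer.read_camera("top")[150:290,290:490]
cv2.imwrite("pics/grasp1.png",cv2.resize(np.hstack([a,b])[:,:,::-1],None,fx=2,fy=2))
E
```

```text
(no output)
```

View pics/grasp1.png

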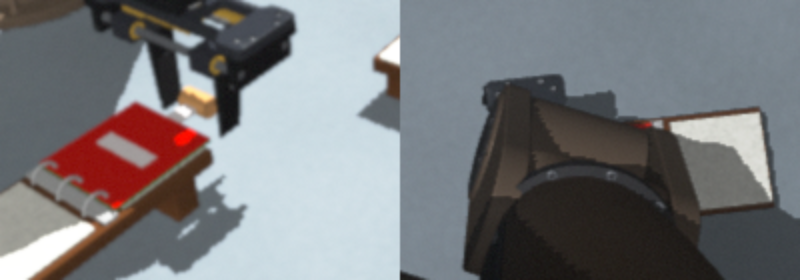

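The left crop (scene view) shows the cork at (198,100), between the two fingers and at pad height, so I'll close.

Call:
move_arm(moves=[0,0,0,0,0,0,0,0,0,0,0,0,0,0,0,0,0,0,0,0,0,0,0,0], claw=20)

```text
t: 4.82
eef_pos: [445.7, -62.7, 43.7]
tcp_rot: [3.141, 0.0, 1.688]
ft_force: [3.6, 3.5, -1.3]
opening: 0.313
grip_force: 30.0
```

Call:
move_arm(moves=[-0.0115,0,-0.146,0,-0.0342,0,-0.1424,0,-0.0561,0,-0.1353,0,-0.0765,0,-0.1249,0,-0.0951,0,-0.1113,0])

```text
t: 5.45
eef_pos: [450.4, -103.9, 143.2]
tcp_rot: [3.141, 0.0, 1.688]
ft_force: [6.8, -3.6, -7.5]
opening: 0.312
grip_force: 30.0
```

Call:
move_arm(moves=[-0.1113,0,-0.0951,0,-0.1249,0,-0.0765,0,-0.1353,0,-0.0561,0,-0.1424,0,-0.0342,0,-0.146,0,-0.0115,0,0,0,0,0])

```text
t: 6.2
eef_pos: [462.1, -203.2, 184.1]
tcp_rot: [3.14, 0.001, 1.687]
ft_force: [3.1, 1.1, 8.4]
opening: 0.311
grip_force: 30.0
```

```bash
python3 - <<'E'
from h import *
a=viewer.read_camera("scene")[100:340,10:310]
cv2.imwrite("pics/up1.png",cv2.resize(a[:,:,::-1],None,fx=2,fy=2))
E
```

```text
(no output)
```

View pics/up1.png

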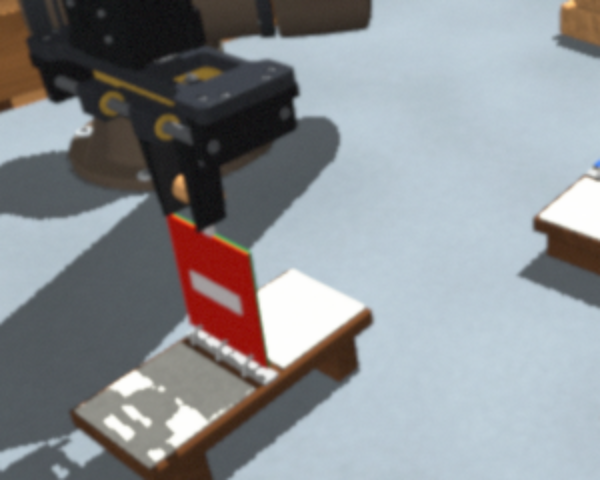

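The leaf stands upright, with the cork held at (182,188) between the fingers. I'll continue the arc down to the other side.

Call:
move_arm(moves=[-0.146,0,0.0115,0,-0.1424,0,0.0342,0,-0.1353,0,0.0561,0,-0.1249,0,0.0765,0,-0.1113,0,0.0951,0])

```text
t: 6.88
eef_pos: [473.6, -302.0, 143.3]
tcp_rot: [3.14, 0.003, 1.688]
ft_force: [1.7, -3.3, 6.0]
opening: 0.31
grip_force: 30.0
```

Call:
move_arm(moves=[-0.0951,0,0.1113,0,-0.0765,0,0.1249,0,-0.0561,0,0.1353,0,-0.0342,0,0.13,0,-0.0115,0,0.12,0,0,0,0,0,0,0,0,0])

```text
t: 7.75
eef_pos: [478.3, -342.3, 49.2]
tcp_rot: [3.141, 0.003, 1.689]
ft_force: [2.1, -8.0, -1.9]
opening: 0.316
grip_force: 30.0
```

Call:
move_arm(moves=[0,0,0.015,0,0,0,0.012,0,0,0,0,0])

```text
t: 8.12
eef_pos: [478.4, -342.6, 45.6]
tcp_rot: [3.141, 0.003, 1.688]
ft_force: [0.8, -8.4, 2.2]
opening: 0.313
grip_force: 30.0
```

Call:
move_arm(moves=[0,0,0,0,0,0,0,0,0,0,0,0,0,0,0,0,0,0,0,0], claw=65)

```text
t: 8.75
eef_pos: [478.0, -340.7, 45.3]
tcp_rot: [-3.142, 0.0, 1.689]
ft_force: [0.3, 0.6, 0.5]
opening: 0.679
grip_force: 0.0
```

Call:
move_arm(moves=[0,0,-0.1,0,0,0,-0.2,0,0,0,-0.2,0,0,0,-0.2,0,0,0,-0.3,0,-0.3,0,-0.1,0,-0.3,0,0,0,-0.3,0,0,0,0,0,0,0,0,0,0,0])

```text
t: 10.0
eef_pos: [493.7, -474.2, 210.8]
tcp_rot: [-3.142, -0.0, 1.688]
ft_force: [-0.4, 0.6, -0.0]
opening: 0.686
grip_force: 0.0
```

```bash
python3 - <<'E'
from h import *
a=viewer.read_camera("scene");b=viewer.read_camera("top")
cv2.imwrite("pics/end.png",cv2.resize(np.hstack([a,b])[:,:,::-1],(800,300)))
E
```

```text
(no output)
```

View pics/end.png

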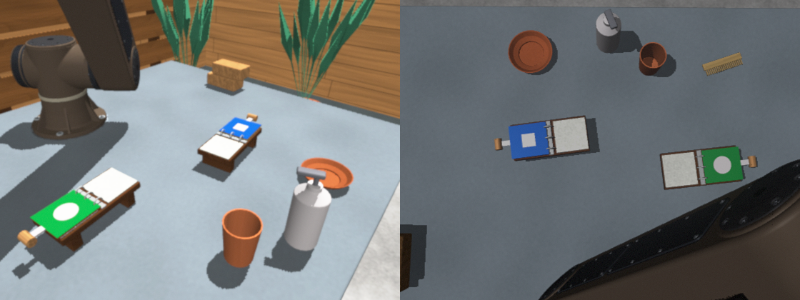

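The leaf lies flat with its green face and white disc up, at (65,211) in scene and (721,165) in top. The blue leaf hasn't moved, and the gripper is clear of everything.

```bash
python3 -c "
from cell import order;print(order.job_done())"
```

```text
the job is handed in; nothing more can be done
None
```

The red leaf is turned over and lies flat with its green face up, the toggle is released, the blue leaf was left as it was, and the job was handed in about 10 s into the 43 s limit; no verdict came back.

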